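# Bring up the parts tray and start a heat sink preheating

## Robot

A 6-joint arm with a two-finger parallel gripper is mounted at the origin on the work surface. World frame = base frame: x ahead of the robot, y to its left, z up, the work surface at z = 0. Lengths are in mm, angles in rad, forces in N, time in s.
With the tool pointing down it reaches from about 275 to 975 mm from the base axis. Payload 8.4 kg.
Tool frame: the origin (TCP) lies at the very end of the fingers, on their centre line; the grasp point (between the pads) lies 19 mm behind it; z points along the fingers, y is the line along which they close (so a half turn about z gives the same grasp; the last joint's range is limited). The gripper opens to 92 mm and grips with 3 to 60 N. Pads are 20 mm wide; open, the fingers measure 128 mm over their backs; the gripper's body (75 mm by 189 mm) begins 69 mm behind the grasp point.
Start: joints at [-1.139, 0.353, 1.633, -0, 1.155, -0.002], TCP at [262.7, -567.112, 214.583] pointing down, gripper open.
Joint ranges: [-2.63, 2.63], [-0.92, 2.1], [0.06, 2.66], [-1.3, 4.44], [0, 2.69], [-3.02, 3.02]. Speed limits (rad/s): [2.22, 2.22, 2.79, 3.14, 3.14, 3.14].

## Interface

Orientations are given as a unit quaternion [w, x, y, z].
In Python, from rig import status, grab_frame, calibration, workorder, spot_in, regions_of, mark_of gives the robot as it stands.
- The arm moves only by the shell command python3 -m jog 'ROWS' [FORCE]. ROWS is JSON, one flat list of numbers, 5 for each row, row after row: the closure, from -1 (fully open) to 1 (shut), then the shift along the tool's x, y, z in units of 30 mm (1.0 is 30 mm), then the turn about the tool's z in units of 5 degrees (1.0 is 5 degrees). A call has exactly 10 rows; each row shifts and turns the commanded pose from where the row before left it, along the tool's axes as they then stand; what a row does not reach is not made up. A row lasts 1/8 s, in which the tool goes at most 62.5 mm and 10.7 degrees, less where a joint would pass 70% of its speed; a pose out of reach is approached as far as the arm can. A call is refused whole if a number of a shift passes 1 or a number of a turn 1, either way. A call with a gripper value outside its range is refused whole. The fingers move at their own pace and stop on an object; FORCE is the grip in N (left out, the last holds). Time passes only in rows, so rows that do not move let the fingers close, or fill a call up. It gives the time, the measured TCP pose, the force, the opening and the grip force at its end, in the units of the state.
- status.state(): the state, without advancing time (a new reading comes with each control period).
- grab_frame(name): name is "scene" or "side" or "wrist"; returns (picture, depth): 480x640x3 uint8, red, green, blue; 480x640 float32, mm along the optical axis (not along the pixel's ray), 0 where there is no reading.
- calibration(name): a dict with "fx", "fy", "cx", "cy" (pixels), "dist_coeffs" ([k1, k2, p1, p2, k3] as OpenCV has them; the pictures are not rectified), "rvec" (rotation vector, rad) and "tvec" (3), from world to camera coordinates, as OpenCV has them. Camera axes: x right, y down, z forward; pixel columns grow to the right and rows downward; lengths in mm; the calibration is good to about 2 mm. A picture is of the moment at which its call begins: read the wrist's pose just before it. calibration takes no time and is no camera call; for the wrist camera it gives the pose at the moment of the call.
- workorder.job_done(): hands the job in; it is judged then, once.
Trained networks look in the newest picture that a camera, given by its name, has taken for a name from the list of things; names that differ only in an ending like _2 or _b are one class to them, and where a whole thing is asked for, a point or a joint stands for the part that bears it (a point fixed in the world has none). Each returns a list of dicts, best first, with "conf" (0 to 1); they miss things now and then, are a little off and sometimes report something else, mostly with a low value. They report only what shows in the picture. A call takes as long as a camera call.
- spot_in(target, camera): "box" ([left, top, right, bottom] in pixels, round what is visible of it).
- regions_of(target, camera): "pixels" (480x640 bool, what is visible of it) and "box" ([left, top, right, bottom] in pixels, round what is visible of it).
- mark_of(target, camera): "location" ([row, column] in pixels: a listed point, or the origin of a listed thing).
The state is a dict: "time": time; "joint_pos": joint angles; "joint_velocities": joint speeds; "tau": joint torques, N m; "eef_pos": TCP position; "tcp_rot": TCP orientation; "contact_force": force on the tool from outside, world axes, zero at the start; "ft_torque": the same for the moment, N m; "grip_width": finger opening in mm; "grasp_force": force on a finger pad.
Only numpy, scipy, OpenCV 4.12 (cv2) and the standard library are available. Lean on these libraries where they do the work, as an engineer would, in place of code of your own. Each camera call takes 0.05 s, during which the arm holds its last target. There are 200 camera calls.

## Task

Clear the printed bay in front of the parts tray by rolling the loose cartridge on its side until it rests between the two printed lines, without lifting it or letting it overrun the far line; then hook a fingertip behind the far lip of the tray and drag it, not lifting it, until it stands squarely within the four corner marks of the bay. Take the finned heat sink out of the tray and set it down gently, upright, in the middle of the preheater's plate, then push the preheater's toggle switch fully over, away from the robot. Leave the transformer in the tray and everything else on the bench undisturbed.

Things in the scene. Friction and masses are not known exactly. Their poses are not given: they have to be found in the camera images.
- bay: Four printed white corner marks on the green mat (flat, nothing to hit), framing a bay 168 mm (x) by 218 mm (y). Origin: the bay's centre on the bench. Its x axis points away from the robot, towards the waiting tray; y to the robot's left.
- strip: Two parallel printed white lines (flat), each 170 mm long along x, 70 mm apart in y, to the left of the bay. Origin midway between them. Its y axis points away from the bay: the far line is at y = +35 mm. Its lengthways middle lies about level with the middle of the cartridge as it starts.
- cartridge_center (a point): Centre of a smooth round aluminium cartridge, 36 mm diameter, 95 mm long, about 150 g, dark end discs, lying in the bay in the tray's way. x runs along its length (roughly the lines' direction), away from the robot; y and z turn as it rolls. It rolls with a little resistance: let go at 0.1 m/s it stops within 2 cm.
- tray: Loose black open parts tray beyond the bay, 130 (x) by 180 (y) by 35 mm high, walls and floor 5 mm. A lip 6 mm high round its top juts out 4 mm: the far lip's outer face is 69 mm from the centre in +x (near side the same; 94 mm at the sides). A 5 mm wall at y = 0 parts two compartments. Origin: centre of its underside; x to its far side. Filled about 0.6 kg, slides at about 4 N.
- heatsink_center (a point): Centre (half-way up) of the heat sink: a bare aluminium block of vertical fins, 36 mm (x, across the fin tips, the way to grip it) by 44 mm (y) by 60 mm high, about 120 g, standing in either compartment of the tray and 30 mm taller than the tray's rim. z up. Both x faces and y faces are flat to grip.
- transformer_center (a point): Centre of a small transformer: dark iron core with a copper coil on a black foot, 36 by 44 by 38 mm high, about 150 g, in the other compartment of the tray. It stays in the tray.
- preheater: Fixed black preheater, 240 mm (x) by 150 mm (y), to the robot's right. Its rear part, 165 mm deep, is 55 mm high and carries the square steel plate; the front ledge towards the robot is 30 mm high and carries the switch in its middle. Origin: centre of its underside; x points away from the robot, y to the left.
- plate (a point): Middle of the preheater's flat steel plate (145 by 134 mm), on its upper surface, 55 mm above the bench. A thin line marks a 90 mm square round the middle.
- switch_tip (a point): Centre of the black ball (26 mm diameter) at the end of the preheater's toggle lever; the lever is 50 mm long from its hinge to this point.
- switch_hinge (a point): The lever's hinge, whose axis runs along the preheater's y, 52 mm above the bench; the lever's grey housing is 70 mm (x) by 50 mm (y), its top 55 mm above the bench.
- switch (a joint): Angle of the toggle lever: 0 = leaning 0.5 rad from upright towards the robot (off), 1.0 = hard stop, leaning 0.5 rad away from the robot (fully over, on). It stays where it is left and needs about 1.5 N at the ball.
- bottle: White capped bottle, 48 mm diameter, 120 mm high, loose bystander not to be disturbed. Origin: centre of its underside.
- screwdriver: Screwdriver lying flat, 160 mm long, loose bystander not to be disturbed. Origin: centre of its underside.
- jar: Small amber jar, 44 mm diameter, 45 mm high, loose bystander not to be disturbed. Origin: centre of its underside.
- spool: Grey reel, 52 mm diameter, 40 mm high, standing on end, loose bystander not to be disturbed. Origin: centre of its underside.

How it is judged:
By the outcome, as a careful person would: the job done as asked, in the order asked, and still so for the second after the job is handed in, with the robot touching nothing.
It also fails if it takes over 72 s, if anything falls off the work surface, if the arm or the gripper's body presses on something with over 40 N, if the wrist force passes 120 N, or if a joint passes its speed limit or range.

## Working session

There is one attempt and no reset: what is moved stays moved. The work goes in short steps, Python scripts to look and compute and a shell command to move; the robot and the scene stay as the last step left them, time stands still between calls to the robot, and variables do not carry over. Pictures are saved under pics/ and viewed, at most 10 in all, crops included, and the job is handed in when it is done.

```bash
mkdir -p pics
cat > h.py <<'E'
import numpy as np, cv2
from rig import status, grab_frame, calibration, workorder, spot_in, regions_of, mark_of
def cam(n):
    c=calibration(n); K=np.array([[c['fx'],0,c['cx']],[0,c['fy'],c['cy']],[0,0,1.]])
    R=cv2.Rodrigues(np.array(c['rvec'],float))[0]; return K,np.array(c['dist_coeffs'],float),R,np.array(c['tvec'],float).reshape(3)
def ray(C,r,c):
    K,d,R,t=C; u=cv2.undistortPoints(np.array([[[c,r]]],float),K,d)[0,0]
    return -R.T@t, R.T@np.array([u[0],u[1],1.])
def onz(C,r,c,z):
    o,v=ray(C,r,c); return o+v*(z-o[2])/v[2]
def cloud(C,dep,mask):
    K,d,R,t=C; rr,cc=np.nonzero(mask&(dep>0))
    u=cv2.undistortPoints(np.stack([cc,rr],1).astype(float)[:,None],K,d)[:,0]; z=dep[rr,cc]
    return (np.c_[u*z[:,None],z]-t)@R
def save(img,p): cv2.imwrite(p,img[:,:,::-1])
E
python3 - <<'E'
from h import *
np.set_printoptions(precision=1,suppress=True)
Z=dict(bay=0,strip=0,cartridge_center=18,tray=0,heatsink_center=35,transformer_center=24,preheater=0,plate=55,switch_tip=90,switch_hinge=52,bottle=0,screwdriver=0,jar=0,spool=0)
for n in ("scene","side"):
    im,d=grab_frame(n); save(im,f"pics/{n}0.png"); C=cam(n); print(n,-C[2].T@C[3])
    for k,z in Z.items():
        m=mark_of(k,n)
        if m: r,c=m[0]["location"]; print(k,round(m[0]["conf"],2),(round(r),round(c)),onz(C,r,c,z))
print(status.state())
E
```

```text
scene [1459.9  342.5  802.1]
bay 0.71 (301, 400) [628.1 233.8   0. ]
strip 0.47 (243, 414) [432.1 222.4   0. ]
cartridge_center 0.87 (225, 355) [435.9  79.   18. ]
tray 0.75 (267, 317) [586.8  39.1   0. ]
heatsink_center 0.64 (256, 342) [575.1  92.   35. ]
transformer_center 0.71 (251, 299) [578.4  -5.8  24. ]
preheater 0.73 (211, 203) [ 486.9 -298.2    0. ]
plate 0.97 (200, 188) [ 526.7 -307.5   55. ]
switch_tip 0.71 (159, 222) [ 377.6 -292.5   90. ]
switch_hinge 0.97 (178, 218) [ 408.9 -291.9   52. ]
bottle 0.62 (325, 475) [644.9 389.8  -0. ]
screwdriver 0.72 (353, 393) [767.8 253.6   0. ]
jar 0.86 (290, 172) [ 761.5 -220.7    0. ]
spool 0.72 (305, 398) [640.3 233.3   0. ]
side [247.3 685.9 729.1]
bay 0.65 (300, 193) [756.9 249.    0. ]
strip 0.66 (358, 345) [438.2 229.4   0. ]
cartridge_center 0.71 (288, 384) [435.7  60.1  18. ]
tray 0.62 (262, 322) [585.6  36.6   0. ]
heatsink_center 0.62 (264, 318) [572.3  78.3  35. ]
transformer_center 0.56 (240, 334) [582.8 -12.2  24. ]
preheater 0.96 (187, 422) [ 487.2 -317.5    0. ]
plate 0.87 (168, 414) [ 510.8 -306.8   55. ]
switch_tip 0.6 (173, 473) [ 371.2 -301.2   90. ]
switch_hinge 0.63 (183, 459) [ 397.2 -301.    52. ]
bottle 0.78 (384, 192) [640.5 397.6   0. ]
screwdriver 0.79 (302, 191) [757.1 254.6   0. ]
jar 0.78 (176, 308) [ 761.3 -220.5    0. ]
spool 0.88 (323, 252) [623.8 240.7   0. ]
{'time': 1.5, 'joint_pos': array([-1.1,  0.4,  1.6, -0. ,  1.2, -0. ]), 'joint_velocities': array([ 0.,  0., -0., -0.,  0.,  0.]), 'tau': array([  0. , -59.4, -33.5,   0.1,   0. ,   0. ]), 'eef_pos': array([ 262.7, -567.1,  214.6]), 'tcp_rot': array([ 0. ,  1. ,  0.2, -0. ]), 'contact_force': array([0.2, 0.1, 0.3]), 'ft_torque': array([ 0. , -0. , -0.1]), 'grasp_force': 0.0, 'grip_width': 92.19104424147328}
```

View pics/scene0.png

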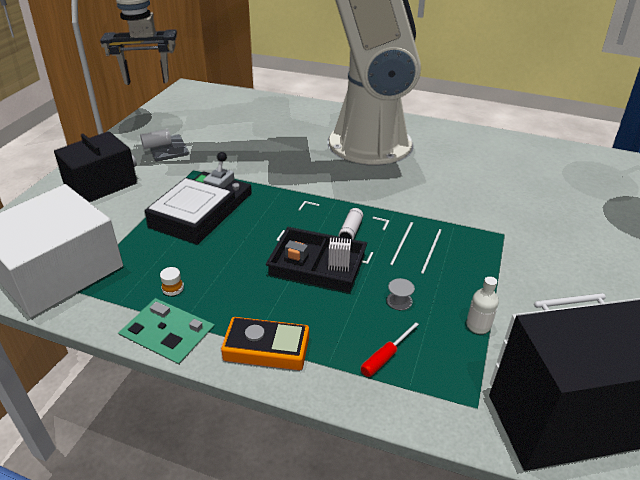

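View pics/side0.png

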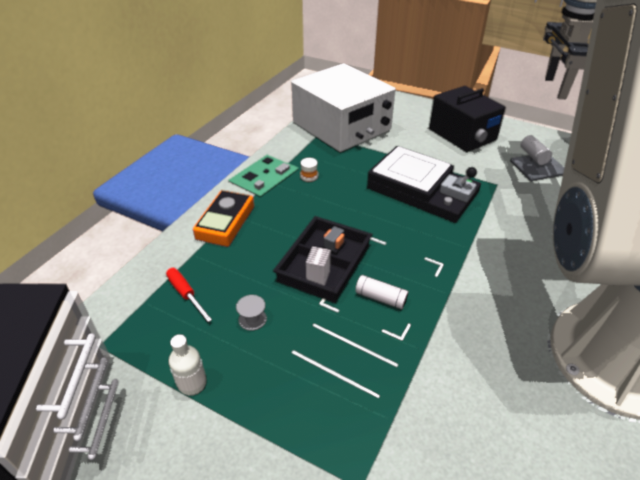

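The scene picture shows the cartridge at about (352,222), the tray at (317,258) with the heat sink in its left compartment, and the strip lines at (400,243) and (431,250). The side picture agrees: cartridge at (382,292), bay corners near (435,265), (397,332), (378,240) and (328,305). The networks' bay and strip marks are doubtful, so I'm measuring the printed lines directly.

```bash
cat > m.py <<'E'
from h import *
np.set_printoptions(precision=1,suppress=True)
def white(n,im,C,lo=(300,-80),hi=(700,330)):
    g=(im.min(2)>150).astype(np.uint8); k,lab,st,ce=cv2.connectedComponentsWithStats(g)
    for i in range(1,k):
        if not 12<st[i,4]<900: continue
        rr,cc=np.nonzero(lab==i); P=np.array([onz(C,r,c,0)[:2] for r,c in zip(rr,cc)])
        m=P.mean(0)
        if not(lo[0]<m[0]<hi[0] and lo[1]<m[1]<hi[1]): continue
        R=cv2.minAreaRect(P.astype(np.float32)); print(n,'white',st[i,4],'px',ce[i].round(),'x',P[:,0].min(),P[:,0].max(),'y',P[:,1].min(),P[:,1].max(),'rect',np.array(R[0]),np.array(R[1]),R[2])
def thing(n,k,C,d,zlo,zhi):
    r=regions_of(k,n)
    if not r: print(n,k,'none');return
    P=cloud(C,d,r[0]['pixels']); Q=P[(P[:,2]>zlo)&(P[:,2]<zhi)]
    if len(Q)<8: print(n,k,len(Q),np.median(P,0));return
    R=cv2.minAreaRect(Q[:,:2].astype(np.float32))
    print(n,k,round(r[0]['conf'],2),len(Q),'med',np.median(Q,0),'p2',np.percentile(Q,2,0),'p98',np.percentile(Q,98,0),'rect',np.array(R[0]),np.array(R[1]),round(R[2],1))
E
python3 - <<'E'
from m import *
for n in ("scene","side"):
    im,d=grab_frame(n); C=cam(n); white(n,im,C)
    thing(n,'cartridge_center',C,d,25,50); thing(n,'tray',C,d,28,42); thing(n,'heatsink_center',C,d,58,75); thing(n,'transformer_center',C,d,33,60)
    thing(n,'plate',C,d,45,65); thing(n,'switch_tip',C,d,75,120);thing(n,'preheater',C,d,45,62);thing(n,'spool',C,d,30,50)
s=status.state(); print(s['tcp_rot']); 
from scipy.spatial.transform import Rotation as R
q=s['tcp_rot'];np.set_printoptions(precision=3,suppress=True);print(R.from_quat(np.r_[q[1:],q[0]]).as_matrix())
E
```

```text
scene white 42 px [308. 204.] x 356.8022877114406 396.20556255596443 y -77.87476595401489 -37.756373240996766 rect [368.5 -65.9] [29.4 52.4] 41.588016510009766
scene white 328 px [352. 221.] x 341.5654303230365 451.8040126743455 y 44.19687058013568 79.42840871774763 rect [396.8  61.7] [110.7  33.2] 1.3015860319137573
scene white 48 px [382. 221.] x 361.9621722251195 403.66492456763035 y 105.73919438046349 144.29481299117674 rect [375.  133.4] [53.3 29.4] 44.33698272705078
scene white 103 px [401. 243.] x 351.61088418770464 521.9597205990688 y 187.68589858635545 200.93461202902313 rect [436.7 193.9] [  5.1 170.7] 86.83171081542969
scene white 122 px [431. 251.] x 355.8745655915627 525.3659802967514 y 256.38809246691443 271.2450729722798 rect [440.7 263.9] [  6.  169.9] 86.61531066894531
scene white 22 px [280. 235.] x 489.33458499005167 530.4409404771135 y -82.08489586368296 -76.98784449741453 rect [509.9 -79.9] [41.1  5. ] 1.336594581604004
scene white 133 px [340. 244.] x 467.99391173126116 516.4211631332207 y 33.58086179320537 88.07251107265841 rect [491.9  60.4] [41.4 48.3] 11.281
[... 3330 characters left out ...]
[596.3  13.7  46.7] rect [580.6  -8.3] [33.1 45.6] 2.0
side plate 0.93 2900 med [ 497.8 -288.6   54.8] p2 [ 368.7 -371.9   46.5] p98 [ 596.3 -228.4   58.8] rect [ 481. -302.] [153.8 241. ] 83.7
side switch_tip 0.5 117 med [ 377.  -284.1  101.1] p2 [ 364.6 -291.8   77.1] p98 [ 388.3 -275.9  111.4] rect [ 378.  -284.6] [17.1 27.9] 81.3
side preheater 0.62 2873 med [ 498.7 -288.5   54.8] p2 [ 368.7 -371.    46.4] p98 [ 596.5 -228.3   58.5] rect [ 481. -302.] [153.8 241. ] 83.7
side spool 0.55 495 med [627.3 235.   41. ] p2 [604.2 210.3  38.8] p98 [650.3 257.7  43.6] rect [627.2 234.5] [50.2 51.2] 60.9
[ 0.   1.   0.2 -0. ]
[[ 0.907  0.42   0.   ]
 [ 0.42  -0.907 -0.   ]
 [-0.     0.    -1.   ]]
```

```bash
cat > p.py <<'E'
import numpy as np
from rig import status
from scipy.spatial.transform import Rotation as R
def pose():
    s=status.state(); q=s['tcp_rot']; M=R.from_quat(np.r_[q[1:],q[0]]).as_matrix()
    return np.array(s['eef_pos']),np.degrees(np.arctan2(M[1,0],M[0,0]))
def plan(xyz,yaw,n,cl,start=None):
    "equal rows to a world TCP position and yaw of tool x, tool pointing down"
    p,a=pose() if start is None else start; p=np.array(p,float); xyz=np.array(xyz,float)
    t=-((yaw-a+180)%360-180)/n/5
    for k in range(n):
        t_=round(t,2); b=np.radians(a)
        d=(xyz-p)/(n-k); v=np.round(np.array([np.cos(b)*d[0]+np.sin(b)*d[1],np.sin(b)*d[0]-np.cos(b)*d[1],-d[2]])/30,2)
        p=p+30*np.array([np.cos(b)*v[0]+np.sin(b)*v[1],np.sin(b)*v[0]-np.cos(b)*v[1],-v[2]]); a-=5*t_
        print(f"{cl},"+",".join(f"{q:g}" for q in v)+f",{t_:g},"); 
    print('ends',p.round(1),round(a,1),'from',status.state()['time']); return p,a
E
python3 -c "
from p import *
plan([438,32,150],88.5,20,-0.3)"
```

```text
-0.3,0.68,-0.78,0.11,-0.64,
-0.3,0.73,-0.74,0.11,-0.64,
-0.3,0.77,-0.7,0.11,-0.64,
-0.3,0.81,-0.66,0.11,-0.64,
-0.3,0.84,-0.61,0.11,-0.64,
-0.3,0.87,-0.56,0.11,-0.64,
-0.3,0.9,-0.52,0.11,-0.64,
-0.3,0.93,-0.46,0.11,-0.64,
-0.3,0.96,-0.41,0.11,-0.64,
-0.3,0.98,-0.36,0.11,-0.64,
-0.3,1,-0.3,0.11,-0.64,
-0.3,1.01,-0.25,0.1,-0.64,
-0.3,1.02,-0.19,0.11,-0.64,
-0.3,1.03,-0.13,0.1,-0.64,
-0.3,1.04,-0.07,0.11,-0.64,
-0.3,1.04,-0.02,0.1,-0.64,
-0.3,1.04,0.04,0.11,-0.64,
-0.3,1.04,0.1,0.1,-0.64,
-0.3,1.03,0.16,0.11,-0.64,
-0.3,1.02,0.22,0.1,-0.64,
ends [438.   32.1 150.1] 88.9 from 2.4
```

```bash
python3 -m jog '[-0.3,0.68,-0.78,0.05,-0.64, -0.3,0.73,-0.74,0.1,-0.64, -0.3,0.77,-0.7,0.1,-0.64, -0.3,0.81,-0.66,0.1,-0.64, -0.3,0.84,-0.61,0.1,-0.64, -0.3,0.87,-0.56,0.1,-0.64, -0.3,0.9,-0.52,0.1,-0.64, -0.3,0.93,-0.46,0.1,-0.64, -0.3,0.96,-0.41,0.1,-0.64, -0.3,0.98,-0.36,0.1,-0.64]' 10
python3 -m jog '[-0.3,1,-0.3,0.1,-0.64, -0.3,1,-0.25,0.1,-0.64, -0.3,1,-0.19,0.1,-0.64, -0.3,1,-0.13,0.1,-0.64, -0.3,1,-0.07,0.1,-0.64, -0.3,1,-0.02,0.1,-0.64, -0.3,1,0.04,0.1,-0.64, -0.3,1,0.1,0.1,-0.64, -0.3,0.8,0.16,0.1,-0.64, -0.3,0.4,0.2,0.1,-0.64]'
python3 - <<'E'
from m import *
im,d=grab_frame('wrist'); C=cam('wrist'); save(im,'pics/w1.png'); print(-C[2].T@C[3])
white('wrist',im,C,(340,-100)); thing('wrist','cartridge_center',C,d,25,50)
from p import *; print(pose(),status.state()['grip_width'])
E
```

```text
time: 3.65
eef_pos: [350.7, -266.9, 186.2]
tcp_rot: [0.0, 0.879, 0.477, 0.0]
contact_force: [0.4, 0.1, 0.2]
grip_width: 59.8
grasp_force: 0.0
time: 4.9
eef_pos: [433.4, 1.5, 156.1]
tcp_rot: [0.0, 0.713, 0.701, 0.0]
contact_force: [0.6, 0.0, 0.8]
grip_width: 59.6
grasp_force: 0.0
[434.9  75.1 327. ]
wrist white 842 px [233.  40.] x 362.3885495127579 404.7419163911276 y 106.50965033109017 147.40821417181405 rect [383.5 126.6] [41.  41.5] 88.48275756835938
wrist white 447 px [430.  31.] x 496.4336574078664 537.2427647932376 y 137.17388165107147 143.6658993173905 rect [516.8 140.6] [ 5.7 41. ] 87.97459411621094
wrist white 320 px [519. 246.] x 593.126148702167 600.1600224794604 y -44.46580961961871 2.5761797380599774 rect [596.4 -20.9] [47.1  5.2] 87.11968231201172
wrist white 84 px [227. 276.] x 358.11620145393994 363.37887988910353 y -47.69221166668525 -36.5487772158491 rect [360.9 -42.2] [11.3  4.9] 86.01898193359375
wrist white 124 px [262. 313.] x 375.9674139967989 398.4521149270061 y -77.15234364588436 -73.37314921538167 rect [387.2 -75.3] [ 3.6 22.5] 89.51813507080078
wrist cartridge_center 0.97 6944 med [437.8  72.1  34.5] p2 [392.8  55.8  26.2] p98 [482.7  87.8  37.4] rect [437.5  71.9] [95.  33.9] 2.0
(array([433.6,   1.1, 155.9]), np.float64(89.00981341932146)) 59.45288174611042
```

View pics/w1.png

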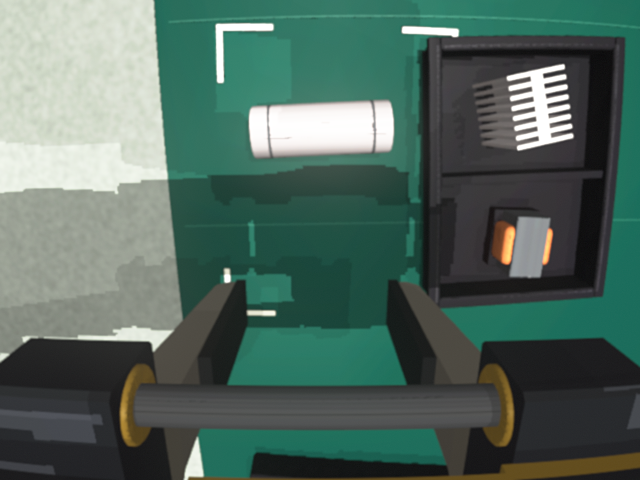

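The wrist picture shows the cartridge at (320,128), measured at (437.7, 72) with yaw 2°. The tray with the heat sink (turned about 13°) is at right and the bay marks are clear. The bay centre works out at about (447, 33) with yaw −1.7°.

```bash
python3 -m jog '[-0.3,0.18,0.03,0.97,0.04, -0.3,0.18,0.03,0.97,0.04, -0.3,0.18,0.03,0.97,0.04, -0.3,0.18,0.03,0.97,0.04, -0.3,0.18,0.02,0.87,0.04, -0.3,0,0,0,0.04, -0.3,0.1,0,0,0.04, -0.3,0.15,0,0,0.04, -0.3,0.2,0,0,0.04, -0.3,0.25,0,0,0.04]'
python3 -m jog '[-0.3,0.33,0,0,0, -0.3,0.33,0,0,0, -0.3,0.4,0,0,0.06, -0.3,0.4,0,0,0, -0.3,0.4,0,0,0, -0.3,0.33,0,0,0, -0.3,0.3,0,0,0, -0.3,0.23,0,0,0, -0.3,0.17,0,0,0, -0.3,0.1,0,0,0]'
python3 - <<'E'
from m import *
im,d=grab_frame('wrist'); C=cam('wrist'); save(im,'pics/w2.png')
white('wrist',im,C,(340,150)); thing('wrist','cartridge_center',C,d,25,50)
from p import *; print(pose())
E
```

```text
time: 6.25
eef_pos: [439.3, 48.8, 14.1]
tcp_rot: [0.0, 0.726, 0.687, 0.0]
contact_force: [0.3, -0.3, -0.7]
grip_width: 59.4
grasp_force: 0.0
time: 7.5
eef_pos: [444.2, 138.2, 13.6]
tcp_rot: [-0.0, 0.728, 0.686, -0.0]
contact_force: [-0.2, -0.1, -0.1]
grip_width: 59.5
grasp_force: 0.0
wrist cartridge_center 0.83 21479 med [437.7 174.1  34.8] p2 [392.  156.5  26.4] p98 [482.1 186.8  37.6] rect [436.7 170.9] [95.5 34.2] 0.1
(array([444.2, 138.1,  13.6]), np.float64(86.56559665108237))
```

```bash
python3 -m jog '[-0.3,0.25,0,0,0, -0.3,0.33,0,0,0, -0.3,0.33,0,0,0, -0.3,0.3,0,0,0, -0.3,0.27,0,0,0, -0.3,0.23,0,0,0, -0.3,0.17,0,0,0, -0.3,0.1,0,0,0, -0.3,0.05,0,0,0, -0.3,0,0,0,0]'
python3 - <<'E'
from m import *
for n in ('wrist','side'):
    im,d=grab_frame(n); C=cam(n); save(im,f'pics/{n}3.png')
    white(n,im,C,(340,150)); thing(n,'cartridge_center',C,d,25,50)
from p import *; print(pose())
E
```

```text
time: 8.85
eef_pos: [447.8, 198.7, 13.6]
tcp_rot: [-0.0, 0.728, 0.686, -0.0]
contact_force: [-0.6, -0.3, -0.7]
grip_width: 59.8
grasp_force: 0.0
wrist white 699 px [155. 297.] x 350.77090219019516 395.78977722208424 y 196.0694381467652 202.07094564192204 rect [373.3 198.8] [ 4.6 45. ] 87.52751922607422
wrist white 392 px [455. 297.] x 498.81263966016564 522.632067469545 y 187.938331648174 192.88185749230334 rect [510.7 190.8] [ 4.5 24.1] 85.97468566894531
wrist cartridge_center 0.77 21401 med [438.3 232.3  34.9] p2 [392.8 214.1  26. ] p98 [482.6 245.   37.5] rect [437.5 229.3] [34.3 95.1] 89.5
side white 445 px [250. 306.] x 626.0282039748565 676.2955035545197 y 181.2695848496902 233.33751363584088 rect [651.3 207.2] [52.3 49.7] 85.18294525146484
side white 311 px [336. 374.] x 356.88403448688655 527.1085396919034 y 257.2141709447203 272.57447450327595 rect [441.9 264.9] [  6.4 170.6] 86.65019989013672
side white 281 px [359. 360.] x 396.2706038643354 442.5758077523867 y 203.74265417793254 232.89782998314388 rect [419.4 218.2] [29.1 46.3] 89.74227142333984
side cartridge_center 0.82 920 med [435.2 236.3  34.2] p2 [390.3 218.8  25.7] p98 [482.8 246.8  38.3] rect [437.2 230.4] [34.7 96.1] 89.1
(array([447.8, 198.6,  13.6]), np.float64(86.54180055749488))
```

View pics/side3.png

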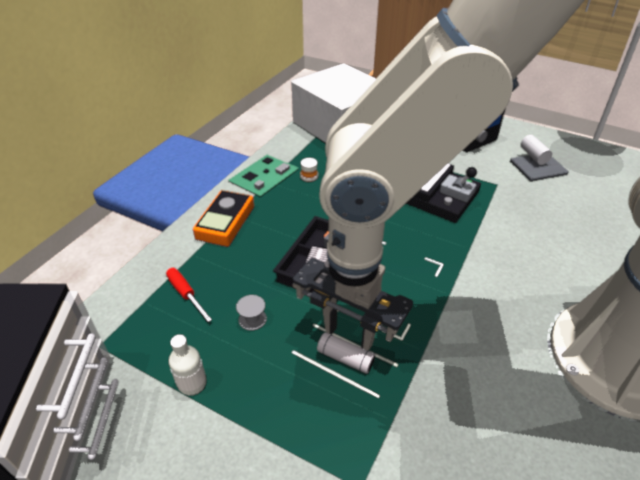

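The side picture shows the cartridge at (345,352) lying between the two lines, measured at y≈230 against a strip middle of 229.3. Next, the tray.

```bash
python3 -c "
from p import *
print('A');s=plan([447.5,190,110],90,4,-0.6)
print('B');s=plan([669,42,140],182.4,19,-1,s)
"
```

```text
A
-0.6,-0.07,0,-0.8,-0.17,
-0.6,-0.07,0,-0.8,-0.17,
-0.6,-0.07,0,-0.81,-0.17,
-0.6,-0.08,0,-0.8,-0.17,
ends [447.5 189.9 109.9] 89.9 from 9.05
B
-1,-0.26,0.39,-0.05,-0.97,
-1,-0.29,0.37,-0.05,-0.97,
-1,-0.32,0.34,-0.05,-0.97,
-1,-0.35,0.31,-0.05,-0.97,
-1,-0.37,0.28,-0.05,-0.97,
-1,-0.4,0.25,-0.05,-0.97,
-1,-0.42,0.21,-0.05,-0.97,
-1,-0.43,0.18,-0.05,-0.97,
-1,-0.44,0.14,-0.05,-0.97,
-1,-0.46,0.1,-0.06,-0.97,
-1,-0.46,0.06,-0.05,-0.97,
-1,-0.47,0.02,-0.06,-0.97,
-1,-0.47,-0.01,-0.05,-0.97,
-1,-0.46,-0.05,-0.06,-0.97,
-1,-0.46,-0.09,-0.05,-0.97,
-1,-0.45,-0.13,-0.06,-0.97,
-1,-0.43,-0.17,-0.05,-0.97,
-1,-0.42,-0.21,-0.06,-0.97,
-1,-0.4,-0.24,-0.05,-0.97,
ends [669.   42.  139.9] 182.1 from 9.05
```

```bash
python3 -m jog '[-0.3,-0.1,0,-0.8,0, -0.3,-0.06,0,-0.9,-0.3, -0.3,-0.06,0,-0.9,-0.4, -1,-0.07,0,-0.8,0, -1,-0.26,0.39,-0.05,-0.97, -1,-0.29,0.37,-0.05,-0.97, -1,-0.32,0.34,-0.05,-0.97, -1,-0.35,0.31,-0.05,-0.97, -1,-0.37,0.28,-0.05,-0.97, -1,-0.4,0.25,-0.05,-0.97]'
python3 -m jog '[-1,-0.42,0.21,-0.05,-0.97, -1,-0.43,0.18,-0.05,-0.97, -1,-0.44,0.14,-0.05,-0.97, -1,-0.46,0.1,-0.05,-0.97, -1,-0.46,0.06,-0.05,-0.97, -1,-0.47,0.02,-0.05,-0.97, -1,-0.47,-0.01,-0.05,-0.97, -1,-0.46,-0.05,-0.05,-0.97, -1,-0.46,-0.09,-0.05,-0.97, -1,-0.45,-0.13,-0.05,-0.97]'
python3 - <<'E'
from m import *
im,d=grab_frame('wrist'); C=cam('wrist'); save(im,'pics/w4.png')
thing('wrist','tray',C,d,30,40); thing('wrist','heatsink_center',C,d,58,75);thing('wrist','tray',C,d,32,38)
from p import *; p,a=pose(); print(p,a)
plan([669,42,12],182.4,9,-1)
E
```

```text
time: 10.3
eef_pos: [517.9, 143.0, 124.6]
tcp_rot: [-0.0, 0.505, 0.863, -0.0]
contact_force: [0.6, -0.5, 0.6]
grip_width: 92.0
grasp_force: 0.0
time: 11.55
eef_pos: [634.7, 65.5, 139.5]
tcp_rot: [-0.0, 0.106, 0.994, -0.0]
contact_force: [0.2, 0.6, 0.2]
grip_width: 92.2
grasp_force: 0.0
wrist tray 0.65 16003 med [568.1  37.9  35.9] p2 [511.2 -55.8  30.7] p98 [648.5 130.1  37.6] rect [580.6  37. ] [138.4 188.5] 2.7
wrist heatsink_center 0.69 2986 med [570.6  83.9  66.1] p2 [552.1  60.6  59.8] p98 [589.2 106.5  67.6] rect [570.8  83.5] [36.4 44.5] 12.7
wrist tray 0.65 14301 med [565.8  40.   36. ] p2 [511.  -56.   32.3] p98 [648.7 130.3  37.6] rect [580.6  37. ] [138.4 188.5] 2.7
[634.1  65.9 139.3] 167.51499297287597
-1,-0.15,-0.06,0.47,-0.33,
-1,-0.14,-0.06,0.47,-0.33,
-1,-0.14,-0.07,0.47,-0.33,
-1,-0.14,-0.07,0.47,-0.33,
-1,-0.14,-0.07,0.47,-0.33,
-1,-0.14,-0.08,0.47,-0.33,
-1,-0.13,-0.08,0.47,-0.33,
-1,-0.13,-0.09,0.48,-0.33,
-1,-0.13,-0.09,0.47,-0.33,
ends [669.1  42.   12.1] 182.4 from 11.75
```

View pics/w4.png

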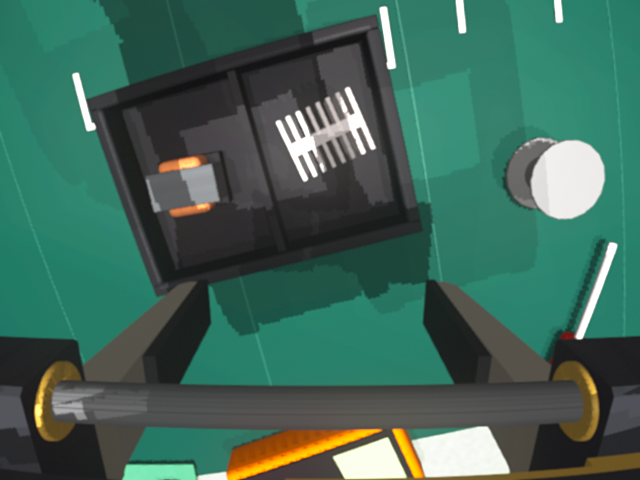

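The wrist picture shows the tray with the heat sink at (325,135) and the transformer at (185,187). It measures centre (580.6, 37), yaw 2.7°, size 138×188 as it should. Descending behind the far lip.

```bash
python3 -m jog '[-1,-0.29,-0.11,0.15,-0.6, -1,-0.28,-0.12,0.2,-0.6, -1,-0.26,-0.14,0.2,-0.6, -1,-0.25,-0.15,0.2,-0.6, -1,-0.22,-0.16,0.3,-0.6, -1,0,0,0.8,0, -1,0,0,0.9,0, -1,0,0,0.9,0, -1,0,0,0.6,0, -1,0,0,0,0]'
python3 - <<'E'
from p import *
p,a=pose(); print(p,a)
E
```

```text
time: 13.0
eef_pos: [669.8, 41.3, 10.8]
tcp_rot: [-0.001, -0.023, 1.0, -0.0]
contact_force: [-0.9, 0.1, 0.7]
grip_width: 91.3
grasp_force: 0.0
[669.76365026  41.30914906  10.81033884] -177.37513055706034
```

```bash
python3 -c "
from p import *
s=plan([658,40.5,11],182.6,3,-1)
s=plan([526,30.7,11],178.3,13,-1,s)"
```

```text
-1,0.13,-0,-0,0,
-1,0.13,-0,-0,0,
-1,0.13,-0.01,-0.01,0,
ends [658.1  40.5  11.1] -177.4 from 13.0
-1,0.34,-0.01,0,0.07,
-1,0.34,-0.01,0,0.07,
-1,0.34,-0.01,0,0.07,
-1,0.34,-0.02,0,0.07,
-1,0.34,-0.02,0,0.07,
-1,0.34,-0.02,0,0.07,
-1,0.34,-0.02,0,0.07,
-1,0.34,-0.02,0,0.07,
-1,0.34,-0.03,0,0.07,
-1,0.34,-0.03,0,0.07,
-1,0.34,-0.03,0,0.07,
-1,0.33,-0.03,0,0.07,
-1,0.33,-0.04,0,0.07,
ends [526.1  30.5  11.1] -181.9 from 13.0
```

```bash
python3 -m jog '[-1,0.13,0,0,0, -1,0.13,0,0,0, -1,0.13,-0.01,0,0, -1,0.2,-0.01,0,0.07, -1,0.3,-0.01,0,0.07, -1,0.34,-0.01,0,0.07, -1,0.34,-0.02,0,0.07, -1,0.34,-0.02,0,0.07, -1,0.34,-0.02,0,0.07, -1,0.34,-0.02,0,0.07]'
python3 -m jog '[-1,0.34,-0.02,0,0.07, -1,0.34,-0.03,0,0.07, -1,0.34,-0.03,0,0.07, -1,0.34,-0.03,0,0.07, -1,0.33,-0.03,0,0.07, -1,0.27,-0.03,0,0.06, -1,0.1,0,0,0, -1,0,0,0,0, -1,0,0,0,0, -1,0,0,0,0]'
python3 - <<'E'
from m import *
im,d=grab_frame('wrist'); C=cam('wrist'); save(im,'pics/w5.png')
thing('wrist','tray',C,d,30,40);white('wrist',im,C,(340,-100))
im,d=grab_frame('side'); C=cam('side'); save(im,'pics/side5.png');thing('side','tray',C,d,30,40)
from p import *; p,a=pose(); print(p,a)
E
```

```text
time: 14.25
eef_pos: [593.9, 35.2, 12.8]
tcp_rot: [0.001, -0.002, 1.0, 0.0]
contact_force: [5.5, -0.7, 3.3]
grip_width: 91.8
grasp_force: 2.6
time: 15.5
eef_pos: [531.5, 30.9, 12.0]
tcp_rot: [-0.0, 0.016, 1.0, -0.0]
contact_force: [3.4, -0.2, 2.7]
grip_width: 91.7
grasp_force: 1.6
wrist tray 0.84 32760 med [495.3  33.2  35.5] p2 [418.3 -58.5  30.5] p98 [521.3 127.1  37.1] rect [469.   34.2] [189.2 109. ] 88.2
wrist white 397 px [214.  87.] x 439.26540467593304 444.9727311264445 y -19.444228791222862 0.47232669280904105 rect [441.4  -9.5] [19.9  4.5] 81.84351348876953
wrist white 38 px [525. 120.] x 455.64033055000164 459.78537862693065 y 120.11525147911453 122.10346966913758 rect [457.7 121.1] [4.2 1.8] 3.694021701812744
wrist white 390 px [104. 406.] x 590.7046228237664 594.4900135185103 y -109.97937667625683 -54.27559433754626 rect [592.6 -82.1] [55.7  2.5] 88.3858642578125
wrist white 297 px [ 98. 412.] x 594.5989552837111 597.7000808325008 y -110.96587394037559 -55.41098702833167 rect [596.5 -83.2] [55.5  2.2] 88.33665466308594
side tray 0.85 1435 med [449.7  41.9  35.6] p2 [382.7 -57.2  30.3] p98 [521.4 130.4  38.4] rect [452.9  35.6] [190.9 141.1] 88.0
[531.5  30.9  11.9] 178.15405067730134
```

View pics/w5.png

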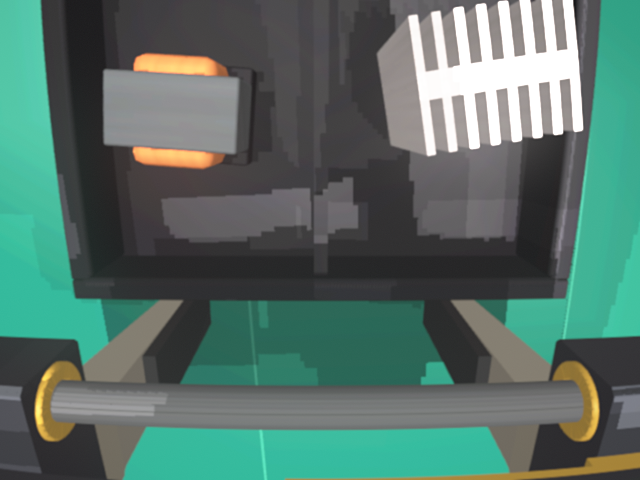

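The wrist picture shows the tray's far rim (row 290) square against both fingertips, with the contents standing. The tray is at about (452.7, 35) with yaw −1.9°, so it needs another 6 mm, then I retreat.

```bash
python3 -m jog '[-1,0.1,-0.02,0,0, -1,0.1,-0.02,0,0, -1,0,0,0,0, -1,-0.2,0,0,0, -1,-0.2,0,0,0, -1,-0.1,0,-0.6,0, -1,0,0,-1,0, -1,0,0,-1,0, -1,0,0,-1,0, -1,0,0,-1,0]'
python3 - <<'E'
from m import *
im,d=grab_frame('wrist'); C=cam('wrist'); save(im,'pics/w6.png')
thing('wrist','tray',C,d,30,40);thing('wrist','heatsink_center',C,d,58,75);white('wrist',im,C,(340,-100),(570,170))
from p import *; p,a=pose(); print(p,a)
E
```

```text
time: 16.95
eef_pos: [540.4, 29.3, 150.9]
tcp_rot: [-0.001, 0.016, 1.0, -0.0]
contact_force: [0.2, -0.7, -0.6]
grip_width: 91.7
grasp_force: 0.0
wrist tray 0.98 10466 med [473.7  33.6  38.7] p2 [394.5 -59.4  31. ] p98 [516.9 126.8  39.9] rect [453.4  33.5] [189.1 127.2] 88.2
wrist heatsink_center 0.65 4188 med [441.8  81.7  68.7] p2 [423.4  58.2  58.7] p98 [459.5 102.7  70.5] rect [441.6  80.7] [36.4 44.9] 9.0
wrist white 257 px [162.  16.] x 377.24877783002614 399.6495269832654 y -79.090341856744 -73.00534334592052 rect [388.5 -76.1] [ 5.7 22.3] 88.49864959716797
wrist white 251 px [473.  16.] x 384.31257819561506 406.4583891919552 y 142.48211036906508 148.3068625977793 rect [395.4 145.2] [ 5.7 22.3] 88.2198257446289
wrist white 188 px [259. 109.] x 455.1374767706985 460.22600730620394 y -26.11251594782648 1.0826842753490027 rect [457.3 -12.6] [27.1  5. ] 87.80765533447266
wrist white 675 px [185. 198.] x 491.9719404822469 534.2657576818722 y -83.40718379845687 -41.675939527561184 rect [513.5 -62. ] [41.7 41.7] 88.07637786865234
wrist white 743 px [450. 199.] x 498.93072705915233 540.6887562020917 y 102.37033050661039 144.9066657292233 rect [519.3 123.7] [41.5 41.9] 87.99791717529297
[541.6  29.4 151.2] 178.15832678819743
```

View pics/w6.png

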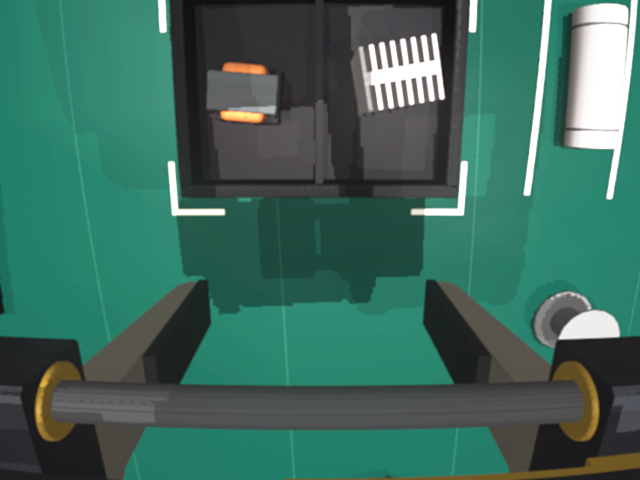

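The wrist picture shows the tray square within the corner marks, about 15 mm from its far edge to the marks at row 212. The heat sink is at (402,72) and the cartridge lies between the lines at (598,78). Tray against bay is about 2 mm in x, 1 mm in y and 0.2° in yaw.

```bash
python3 -c "
from p import *
s=plan([441.5,80.7,100],99,16,-0.6)"
```

```text
-0.6,0.21,0.1,0.11,0.99,
-0.6,0.22,0.08,0.11,0.99,
-0.6,0.23,0.06,0.11,0.99,
-0.6,0.23,0.04,0.11,0.99,
-0.6,0.23,0.02,0.11,0.99,
-0.6,0.23,0,0.11,0.99,
-0.6,0.23,-0.02,0.1,0.99,
-0.6,0.23,-0.04,0.11,0.99,
-0.6,0.23,-0.06,0.1,0.99,
-0.6,0.22,-0.08,0.11,0.99,
-0.6,0.22,-0.09,0.1,0.99,
-0.6,0.21,-0.11,0.11,0.99,
-0.6,0.19,-0.13,0.1,0.99,
-0.6,0.18,-0.15,0.11,0.99,
-0.6,0.17,-0.16,0.1,0.99,
-0.6,0.16,-0.18,0.11,0.99,
ends [441.5  80.6  99.9] 99.0 from 17.1
```

```bash
python3 -m jog '[-0.6,0.21,0.1,0.1,0.99, -0.6,0.22,0.08,0.1,0.99, -0.6,0.23,0.06,0.1,0.99, -0.6,0.23,0.04,0.1,0.99, -0.6,0.23,0.02,0.1,0.99, -0.6,0.23,0,0.1,0.99, -0.6,0.23,-0.02,0.1,0.99, -0.6,0.23,-0.04,0.1,0.99, -0.6,0.23,-0.06,0.1,0.99, -0.6,0.22,-0.08,0.1,0.99]' 15
python3 -m jog '[-0.6,0.22,-0.09,0.1,0.99, -0.6,0.21,-0.11,0.1,0.99, -0.6,0.19,-0.13,0.1,0.99, -0.6,0.18,-0.15,0.1,0.99, -0.6,0.17,-0.16,0.1,0.99, -0.6,0.16,-0.18,0.1,0.99, -0.6,0,0,0,0, -0.6,0,0,0,0, -0.6,0,0,0,0, -0.6,0,0,0,0]'
python3 - <<'E'
from p import *
print(pose())
from m import *
im,d=grab_frame('wrist'); C=cam('wrist'); save(im,'pics/w7.png')
thing('wrist','heatsink_center',C,d,50,75)
im,d=grab_frame('side'); C=cam('side'); save(im,'pics/side7.png');thing('side','heatsink_center',C,d,58,75);thing('side','cartridge_center',C,d,25,50)
E
```

```text
time: 18.35
eef_pos: [476.8, 60.8, 118.5]
tcp_rot: [-0.001, 0.434, 0.901, -0.001]
contact_force: [0.0, -0.1, -1.3]
grip_width: 73.3
grasp_force: 0.0
time: 19.6
eef_pos: [440.7, 80.5, 102.1]
tcp_rot: [0.0, 0.65, 0.76, 0.0]
contact_force: [-0.6, 0.0, 0.4]
grip_width: 73.4
grasp_force: 0.0
(array([440.68725989,  80.52255924, 102.10124152]), np.float64(98.97817706740376))
wrist heatsink_center 0.82 6186 med [438.8  82.7  65. ] p2 [420.8  59.   52.7] p98 [457.1 104.1  67.1] rect [439.1  80.9] [36.1 44.9] 8.8
side heatsink_center 0.83 403 med [438.4  84.5  65.2] p2 [420.8  58.4  58.9] p98 [456.9 104.9  68.1] rect [439.4  81.4] [36.5 48. ] 8.6
side cartridge_center 0.84 929 med [435.4 235.7  33.9] p2 [390.  217.8  25.8] p98 [482.4 246.4  38.1] rect [437.4 231.9] [96.6 33.6] 0.0
```

```bash
python3 -m jog '[-0.6,0.02,-0.05,0.6,0, -0.6,0,0,0.6,0, -0.6,0,0,0.55,0, -0.6,0,0,0.3,0, -0.6,0,0,0,0, 1,0,0,0,0, 1,0,0,0,0, 1,0,0,0,0, 1,0,0,0,0, 1,0,0,0,0]' 15
python3 -c "
from p import *
print(pose())"
```

```text
time: 21.1
eef_pos: [439.2, 81.0, 40.8]
tcp_rot: [0.0, 0.65, 0.76, 0.0]
contact_force: [-0.3, -0.3, 2.7]
grip_width: 36.1
grasp_force: 15.0
(array([439.15368017,  81.00250758,  40.77774752]), np.float64(98.95576979819803))
```

Run:
```python
from m import *
for n,(r0,c0) in (('scene',(200,188)),('side',(168,414))):
    im=cv2.imread(f'pics/{n}0.png')[:,:,::-1]; C=cam(n)
    g=(im.min(2)>165).astype(np.uint8); g=cv2.morphologyEx(g,cv2.MORPH_CLOSE,np.ones((5,5),np.uint8))
    k,lab,st,ce=cv2.connectedComponentsWithStats(g); i=lab[r0,c0]; rr,cc=np.nonzero(lab==i)
    P=np.array([onz(C,r,c,55)[:2] for r,c in zip(rr,cc)]).astype(np.float32); print(n,i,st[i],cv2.minAreaRect(P))
from p import *
s=plan([439,81,160],98.9,4,1); s=plan([518,-300,195],83.6,14,1,s)
```

```text
scene 11 [    0   113   271   157 15078] ((571.73828125, -569.810546875), (805.9827880859375, 605.9100341796875), 86.06364440917969)
side 4 [  364    92   276   388 41281] ((336.935791015625, -171.70343017578125), (545.9243774414062, 1165.4830322265625), 14.268184661865234)
1,0,-0,-0.99,0,
1,0,-0,-0.99,0,
1,0,-0,-1,0,
1,0,-0.01,-0.99,0,
ends [438.9  81.  159.9] 99.0 from 21.1
1,-0.93,0.04,-0.08,0.22,
1,-0.92,0.06,-0.08,0.22,
1,-0.92,0.08,-0.08,0.22,
1,-0.92,0.1,-0.08,0.22,
1,-0.92,0.12,-0.09,0.22,
1,-0.92,0.13,-0.08,0.22,
1,-0.91,0.15,-0.09,0.22,
1,-0.91,0.17,-0.08,0.22,
1,-0.91,0.19,-0.09,0.22,
1,-0.9,0.2,-0.08,0.22,
1,-0.9,0.22,-0.09,0.22,
1,-0.9,0.24,-0.08,0.22,
1,-0.89,0.26,-0.09,0.22,
1,-0.89,0.27,-0.08,0.22,
ends [ 518.  -300.1  195. ] 83.6 from 21.1
```

```bash
python3 -m jog '[1,0,0,-0.3,0, 1,0,0,-0.7,0, 1,0,0,-1,0, 1,0,0,-1,0, 1,0,0,-1,0, 1,-0.5,0,-0.5,0.2, 1,-0.93,0.05,-0.1,0.22, 1,-0.92,0.06,-0.1,0.22, 1,-0.92,0.08,-0.1,0.22, 1,-0.92,0.1,-0.1,0.22]'
python3 -m jog '[1,-0.92,0.12,0,0.22, 1,-0.92,0.13,0,0.22, 1,-0.92,0.15,0,0.22, 1,-0.92,0.17,0,0.22, 1,-0.92,0.19,0,0.22, 1,-0.9,0.2,0,0.22, 1,-0.9,0.22,0,0.22, 1,-0.9,0.24,0,0.22, 1,-0.7,0.26,0,0.22, 1,-0.3,0.3,0,0.22]'
python3 - <<'E'
from p import *
print(pose())
from m import *
C=cam('wrist');im,d=grab_frame('wrist'); save(im,'pics/w8.png')
for k,z in (('plate',55),('switch_hinge',52),('switch_tip',96)):
    m=mark_of(k,'wrist')
    if m: r,c=m[0]['location']; print(k,m[0]['conf'],r,c,onz(C,r,c,z))
thing('wrist','plate',C,d,45,65)
im,d=grab_frame('scene')
for n in ('scene',):
    C=cam(n)
    for k,z in (('plate',55),('switch_hinge',52),('switch_tip',96)):
        m=mark_of(k,n)
        if m: r,c=m[0]['location']; print(n,k,m[0]['conf'],r,c,onz(C,r,c,z))
E
```

```text
time: 22.35
eef_pos: [461.6, -44.7, 187.3]
tcp_rot: [-0.0, 0.685, 0.728, -0.0]
contact_force: [0.6, 0.3, -1.1]
grip_width: 35.9
grasp_force: 15.0
time: 23.6
eef_pos: [517.2, -295.3, 187.2]
tcp_rot: [-0.0, 0.752, 0.659, -0.0]
contact_force: [-0.6, -0.3, -1.4]
grip_width: 35.8
grasp_force: 15.0
(array([ 517.18017193, -295.32130792,  187.22313344]), np.float64(82.40761212308122))
plate 0.59 245.0 322.7 [ 519.4 -308.5   55. ]
switch_hinge 0.73 245.9 155.8 [ 395.3 -293.8   52. ]
switch_tip 0.96 266.9 100.9 [ 373.6 -292.8   96. ]
wrist plate 0.73 34417 med [ 509.4 -280.3   55.8] p2 [ 375.7 -355.9   51.2] p98 [ 599.7 -232.5   58.7] rect [ 482.1 -302.1] [148.  240.4] 83.5
scene plate 0.64 217.5 318.3 [485.2   5.7  55. ]
scene switch_hinge 0.56 175.8 215.0 [ 402.1 -302.6   52. ]
scene switch_tip 0.55 155.7 222.1 [ 371.9 -293.5   96. ]
```

View pics/w8.png

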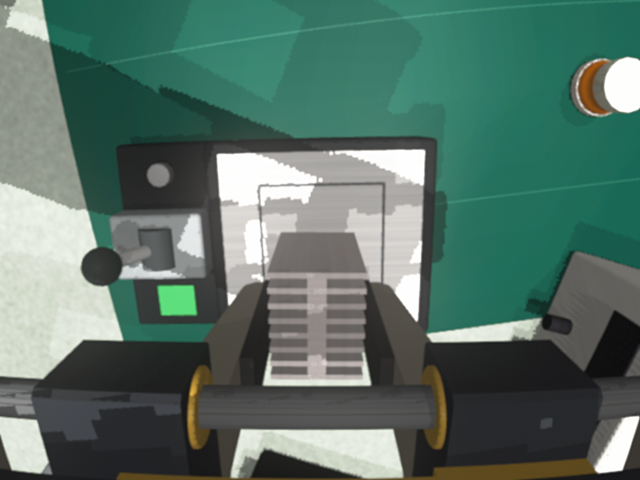

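The wrist picture shows the held heat sink above the plate. The 90 mm square's far-left corners are at (260,184) and (383,184), the plate corners at (217,152) and (426,149), and the lever ball at (101,267).

Run:
```python
from m import *
from p import *
C=cam('wrist'); a,b,c,d=[onz(C,r,q,55)[:2] for r,q in ((184,260),(184,383),(152,217),(149,426))]
for u,v,w in ((a,b,45),(c,d,67)):
    e=(v-u)/np.linalg.norm(v-u); print(np.linalg.norm(v-u),np.degrees(np.arctan2(e[1],e[0])),(u+v)/2+w*np.array([e[1],-e[0]]))
print(pose())
s=plan([519.5,-306.7,97],83.5,9,1)
```

```text
86.94159454195662 -7.325912494228706 [ 518.7 -306.8]
145.74791886060376 -6.506618950204048 [ 519.8 -305.2]
(array([ 517.4, -293.3,  187.7]), np.float64(82.60050965861888))
1,-0.05,0.01,0.34,-0.02,
1,-0.05,0.01,0.34,-0.02,
1,-0.05,0.02,0.33,-0.02,
1,-0.05,0.01,0.34,-0.02,
1,-0.05,0.02,0.33,-0.02,
1,-0.05,0.01,0.34,-0.02,
1,-0.04,0.02,0.33,-0.02,
1,-0.05,0.01,0.34,-0.02,
1,-0.04,0.02,0.33,-0.02,
ends [ 519.6 -306.6   97.1] 83.5 from 24.05
```

```bash
python3 -m jog '[1,-0.1,0.02,0.4,-0.02, 1,-0.1,0.02,0.45,-0.02, 1,-0.08,0.02,0.45,-0.02, 1,-0.06,0.02,0.45,-0.02, 1,-0.05,0.02,0.4,-0.02, 1,-0.03,0.02,0.35,-0.02, 1,-0.01,0.01,0.25,-0.02, 1,0,0,0.15,0, 1,0,0,0.1,0, 1,0,0,0,0]'
python3 -m jog '[1,0,0,0.04,0, 1,0,0,0.03,0, 1,0,0,0.03,0, 1,0,0,0.03,0, 1,0,0,0.02,0, 1,0,0,0,0, 1,0,0,0,0, 1,0,0,0,0, 1,0,0,0,0, 1,0,0,0,0]'
python3 -c "
from p import *
print(pose())"
```

```text
time: 25.3
eef_pos: [519.7, -307.2, 97.6]
tcp_rot: [0.0, 0.747, 0.664, -0.0]
contact_force: [0.7, 0.0, -1.4]
grip_width: 35.9
grasp_force: 15.0
time: 26.55
eef_pos: [519.6, -307.3, 93.1]
tcp_rot: [0.0, 0.747, 0.664, 0.0]
contact_force: [0.0, 0.5, -1.5]
grip_width: 35.9
grasp_force: 15.0
(array([ 519.64506076, -307.25752066,   93.09851344]), np.float64(83.25364026338322))
```

Expected contact is at about z = 90.8.

```bash
python3 -m jog '[1,0,0,0.03,0, 1,0,0,0.03,0, 1,0,0,0.02,0, 1,0,0,0,0, 1,0,0,0,0, 1,0,0,0,0, 1,0,0,0,0, 1,0,0,0,0, 1,0,0,0,0, 1,0,0,0,0]'
```

```text
time: 27.8
eef_pos: [519.6, -307.2, 90.8]
tcp_rot: [-0.0, 0.747, 0.664, -0.0]
contact_force: [-2.0, 0.3, 4.6]
grip_width: 35.9
grasp_force: 15.0
```

```bash
python3 -m jog '[0.05,0,0,0,0, 0.05,0,0,0,0, 0,0,0,0,0, 0,0,0,0,0, -0.1,0,0,-0.2,0, -0.1,0,0,-0.6,0, -0.1,0,0,-1,0, -0.1,0,0,-1,0, -0.1,0,0,-0.7,0, -0.1,0,0,0,0]'
python3 - <<'E'
from p import *
print(pose())
from m import *
C=cam('wrist');im,d=grab_frame('wrist'); save(im,'pics/w9.png')
thing('wrist','heatsink_center',C,d,100,125); thing('wrist','switch_tip',C,d,90,120)
s=plan([330,-287.5,190],83.5,9,1)
E
```

```text
time: 29.05
eef_pos: [520.9, -308.0, 198.6]
tcp_rot: [0.002, 0.747, 0.664, 0.001]
contact_force: [-0.7, 0.1, 0.1]
grip_width: 50.4
grasp_force: 0.0
(array([ 520.87435189, -307.95948809,  198.56357897]), np.float64(83.25371934740001))
wrist heatsink_center 0.56 4222 med [ 519.7 -305.5  114.9] p2 [ 502.  -328.9  101.6] p98 [ 537.2 -284.4  117.2] rect [ 519.3 -307.3] [44.9 36. ] 83.0
wrist switch_tip 0.87 1249 med [ 380.2 -290.1  106.7] p2 [ 367.3 -302.3   95.7] p98 [ 388.3 -279.8  111.3] rect [ 376.6 -291.2] [23.8 25.2] 38.0
1,-0.01,-0.7,0.02,-0.01,
1,-0.01,-0.71,0.02,-0.01,
1,-0.01,-0.7,0.02,-0.01,
1,-0.01,-0.71,0.02,-0.01,
1,-0.01,-0.7,0.02,-0.01,
1,-0.01,-0.71,0.02,-0.01,
1,-0.01,-0.7,0.02,-0.01,
1,-0,-0.71,0.02,-0.01,
1,-0,-0.7,0.01,-0.01,
ends [ 330.  -287.4  190.1] 83.7 from 29.2
```

View pics/w9.png

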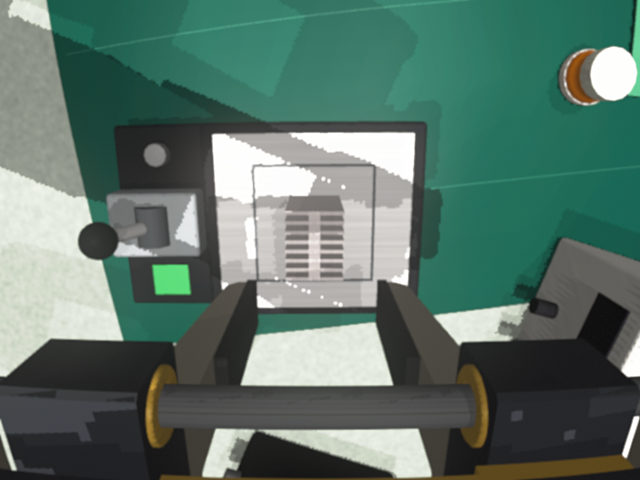

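The picture shows the heat sink upright inside the marked square at (315,238), measured at (519.3, −307.3) against a plate middle of (519.4, −306.3). The ball is at (97,240), measured at (376.6, −291.2). Now the switch.

```bash
python3 -m jog '[1,0,-0.5,0,0, 1,0,-0.8,0,0, 1,0,-0.9,0,0, 1,0,-0.9,0,0, 1,0,-0.9,0,0, 1,0,-0.9,0,0, 1,0,-0.8,0,0, 1,0,-0.6,0,0, 1,0,0,0.2,0, 1,0,0,0.5,0]'
python3 -c "
from p import *
print(pose(),status.state()['grip_width'])
plan([330,-286.5,88],83.5,5,1)"
```

```text
time: 30.45
eef_pos: [332.8, -285.6, 174.4]
tcp_rot: [0.001, 0.748, 0.664, 0.0]
contact_force: [0.0, -0.9, 0.6]
grip_width: 0.6
grasp_force: 0.0
(array([ 332.78533648, -285.61115341,  174.43621832]), np.float64(83.23768928314436)) 0.5554075202206172
1,-0.01,-0.02,0.58,-0.01,
1,-0.01,-0.02,0.58,-0.01,
1,-0.01,-0.02,0.57,-0.01,
1,-0.01,-0.01,0.58,-0.01,
1,-0,-0.02,0.57,-0.01,
ends [ 330.  -286.5   88. ] 83.5 from 30.45
```

```bash
python3 -m jog '[1,-0.01,-0.02,0.4,0, 1,-0.01,-0.02,0.7,0, 1,-0.01,-0.02,0.8,0, 1,0,-0.01,0.7,0, 1,0,-0.01,0.26,0, 1,0,0,0,0, 1,0,0.1,0,0, 1,0,0.2,0,0, 1,0,0.2,0,0, 1,0,0.2,0,0]'
python3 -m jog '[1,0,0.25,0,0, 1,0,0.25,0,0, 1,0,0.25,0,0, 1,0,0.2,0,0, 1,0,0.15,0,0, 1,0,0.1,0,0, 1,0,0.1,0,0, 1,0,0,0,0, 1,0,0,0,0, 1,0,0,0,0]'
```

```text
time: 31.7
eef_pos: [350.8, -288.2, 89.2]
tcp_rot: [0.0, 0.747, 0.664, -0.0]
contact_force: [-4.9, -0.1, 4.5]
grip_width: 0.3
grasp_force: 2.7
time: 32.95
eef_pos: [389.1, -292.7, 89.0]
tcp_rot: [0.0, 0.748, 0.664, 0.0]
contact_force: [0.5, 0.2, -1.1]
grip_width: 0.3
grasp_force: 0.0
```

Run:
```python
from p import *
print(pose())
from m import *
for n in ('scene','side','wrist'):
    im,d=grab_frame(n);C=cam(n); thing(n,'switch_tip',C,d,85,120)
    m=mark_of('switch_tip',n)
    if m: r,c=m[0]['location']; print(n,m[0]['conf'],onz(C,r,c,96))
```

```text
(array([ 389.11568567, -292.7340559 ,   88.95711476]), np.float64(83.25129159735938))
scene switch_tip 0.48 85 med [ 424.1 -293.5  102. ] p2 [ 411.1 -307.    91.3] p98 [ 430.6 -285.1  110.6] rect [ 422.1 -294.9] [19.2 24.7] 29.5
scene 0.64 [ 425.1 -292.4   96. ]
side switch_tip 0.69 88 med [ 412.9 -287.3  103.6] p2 [ 405.3 -298.1   87.2] p98 [ 424.2 -281.6  112.1] rect [ 414.7 -291. ] [19.  20.4] 87.7
side 0.56 [ 417.9 -310.3   96. ]
wrist switch_tip 0.61 2819 med [ 415.4 -290.6  109. ] p2 [ 405.8 -303.1   97.9] p98 [ 425.9 -283.4  112.8] rect [ 415.7 -292.1] [21.2 27.6] 27.1
wrist 0.79 [ 414.7 -298.    96. ]
```

```bash
python3 -m jog '[1,0,0.07,0,0, 1,0,0.05,0,0, 1,0,0.05,0,0, 1,0,0.03,0,0, 1,0,0.03,0,0, 1,0,0.03,0,0, 1,0,0,0,0, 1,0,0,0,0, 1,0,0,0,0, 1,0,0,0,0]'
```

```text
time: 34.65
eef_pos: [395.9, -293.3, 88.7]
tcp_rot: [-0.001, 0.747, 0.664, -0.0]
contact_force: [-5.6, -0.5, 0.9]
grip_width: 0.7
grasp_force: 2.6
```

```bash
python3 -m jog '[1,0,0.03,0,0, 1,0,0.03,0,0, 1,0,0,0,0, 1,0,0,0,0, 1,0,0,0,0, 1,0,0,0,0, 1,0,0,0,0, 1,0,0,0,0, 1,0,0,0,0, 1,0,0,0,0]'
```

```text
time: 35.9
eef_pos: [396.1, -293.2, 88.6]
tcp_rot: [-0.002, 0.747, 0.665, -0.001]
contact_force: [-11.5, -1.4, 6.1]
grip_width: 0.3
grasp_force: 6.0
```

The command moved 1.8 mm but the tool moved only 0.2 mm and the force doubled, so the lever is at its hard stop. Backing off and raising.

```bash
python3 -m jog '[1,0,-0.2,0,0, 1,0,-0.5,0,0, 1,0,-0.8,0,0, 1,0,-0.5,-0.3,0, 1,0,0,-1,0, 1,0,0,-1,0, 1,0,0,-1,0, 1,0,0,-1,0, 1,0,0,-0.5,0, 1,0,0,0,0]'
python3 - <<'E'
from m import *
for n in ('scene','side'):
    im,d=grab_frame(n);C=cam(n); save(im,f'pics/{n}10.png'); white(n,im,C)
    for k,a,b in (('tray',30,40),('cartridge_center',25,50),('heatsink_center',105,125),('switch_tip',85,120),('transformer_center',33,60)): thing(n,k,C,d,a,b)
    for k in ('bottle','jar','spool','screwdriver'):
        m=mark_of(k,n)
        if m: print(k,onz(C,*m[0]['location'],0))
E
```

```text
time: 37.15
eef_pos: [339.3, -287.2, 233.8]
tcp_rot: [0.001, 0.748, 0.664, 0.0]
contact_force: [-0.1, -0.2, -0.7]
grip_width: 0.6
grasp_force: 0.0
scene white 36 px [384. 222.] x 361.9621722251195 403.66492456763035 y 120.60859864692111 144.29481299117674 rect [379.1 139.6] [45.1 20.8] 28.127809524536133
scene white 103 px [401. 243.] x 351.61088418770464 521.9597205990688 y 187.68589858635545 200.93461202902313 rect [436.7 193.9] [  5.1 170.7] 86.83171081542969
scene white 358 px [418. 235.] x 342.2010761086183 451.7307536308565 y 207.4127783140495 240.56238922608762 rect [397.1 224.4] [ 32.8 109.7] 89.35001373291016
scene white 121 px [431. 250.] x 355.8745655915627 525.3659802967514 y 256.38809246691443 271.2450729722798 rect [440.7 263.9] [  6.  169.9] 86.61531066894531
scene white 49 px [283. 238.] x 489.33458499005167 531.1242125856512 y -82.08489586368296 -43.82140566998646 rect [517.9 -71.1] [53.4 29. ] 43.962284088134766
scene white 54 px [363. 259.] x 496.242622417701 537.0443837647086 y 99.52881751722626 139.89719822291042 rect [516.2 119.7] [39.7 40.8] 88.697998046875
sce
[... 2016 characters left out ...]
.3] [192.8 139.6] 88.1
side cartridge_center 0.84 886 med [435.3 236.3  34.2] p2 [390.1 220.6  25.7] p98 [482.7 246.4  38. ] rect [437.  233.4] [28.9 96.5] 88.4
side heatsink_center 0.8 221 med [ 516.3 -300.2  114.2] p2 [ 499.1 -326.5  106.4] p98 [ 536.6 -281.4  117.7] rect [ 518.2 -305.7] [49.2 37.9] 81.8
side switch_tip 0.69 96 med [ 418.9 -288.4  101.2] p2 [ 409.  -298.    88.6] p98 [ 430.4 -281.4  110.1] rect [ 419.5 -290.4] [23.1 17.5] 9.7
side transformer_center 0.89 279 med [443.4  -6.6  43.4] p2 [428.  -32.2  33.3] p98 [459.    9.4  46.5] rect [443.5 -11.8] [43.8 33.8] 83.7
bottle [640.4 403.    0. ]
jar [ 750.5 -206.8    0. ]
spool [626.9 231.6  -0. ]
screwdriver [766.1 247.2   0. ]
```

View pics/side10.png

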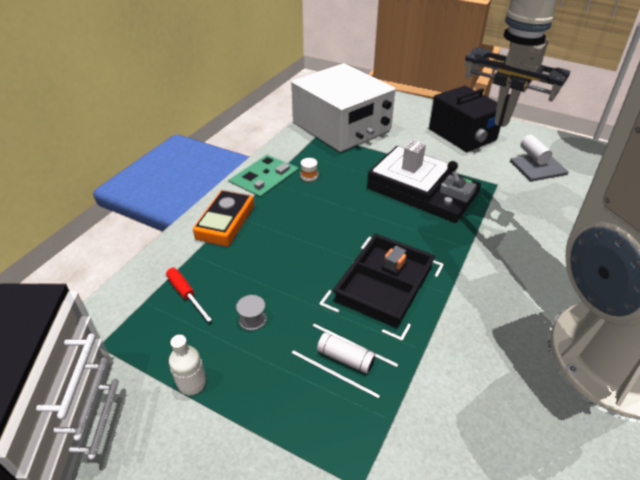

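The picture shows the tray within its marks at (385,280), the transformer inside it at (396,258), the cartridge between the lines at (345,352), the heat sink on the plate at (413,157) and the lever over. The bystanders haven't moved.

```bash
python3 -c "
from rig import workorder
print(workorder.job_done())"
```

```text
the job is handed in; nothing more can be done
None
```

The job is handed in at about 38 s, with all the steps done in order: cartridge between the lines, tray square in its bay with the transformer in it, heat sink upright mid-plate and switch fully over; the verdict was not shown to me.

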